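# Clip a relay module onto the DIN rail and keep it pressed home

### The job

Clip the loose relay module onto the rail of the mounting plate, in the middle of the empty stretch, its black pull tab on the near side like those of the modules already fitted. With the near end tipped up, first hook its rigid claw under the far edge of the rail; then press the near end down until the spring foot gives way and snaps under the near edge, so that the module sits flat. Finish while still pressing it firmly down with the fingers, not letting go, and leave the tools and the tray of parts where they lie.

Things in the scene. Friction and masses are not known exactly. Their poses are not given: they have to be found in the camera images.
- module: Loose light grey DIN-rail module, 90 (its x) x 36 (y) x 60 mm (z), 0.2 to 0.3 kg, standing on its feet. Origin: middle of its underside, level with the feet; +x to the rigid-claw end, -x to the black pull-tab end. Block z 7.4 to 46 mm over its full plan, raised middle (x -18 to 18) up to z 60, so a flat shoulder at z 46 at each end. Grip the flat sides across the 36 mm.
- claw (a point): Inside the slot of the module's rigid claw, module frame (17, 0, 6) mm. Above the slot is the underside's flat ceiling, z 7.4, which rests on the rail; below it a lip pointing to -x with its tip at x 14.8, z 1.4 to 3.4, its upper side sloping up to z 4.6 at the slot's end wall, x 18.2. So the slot is 4.0 mm high at its mouth, 2.8 mm at its end; it takes the flange tipped up to 13 degrees.
- press_spot (a point): Middle of the flat shoulder above the spring foot, where to push: module frame (-35, 0, 46) mm; flat from x -45 to -18. Hooked and let go, the module rests on the foot, this end up about 10 degrees. It turns about the rail's far edge, so this spot goes 9 mm down and 6 mm to -x: follow it. The force climbs to 7 to 12 N, drops suddenly half way, and rises again once the module is flat.
- tab (a point): Outer end of the spring foot's black pull tab, which sticks out 7 mm low at the module's -x end: module frame (-52, 0, 2.6) mm.
- latch (a joint): The module's black spring foot, 12 mm wide, slides along its x: 0 = sprung out (tip at module x -14.8 mm, z 3.5 to 4.5), up to 0.0045 m pushed back to -x. From the tip its underside slopes at 45 degrees down to x -18.3 at z 0: pressed down on the rail's near edge it is pushed back, then springs to 0 under that edge.
- panel: Fixed mounting plate flat on the bench, 180 mm (its x, away from the robot) x 300 (y) x 3, with a 35 mm wide top-hat rail along its y axis. Origin: middle of the underside. Fitted modules (tops at z 71 mm) stand on the rail at |y| 84 to 120 mm, end clamps beyond; wiring ducts, top z 35, lie at |x| 63 to 88. A seated module has its origin at x 0, z 10.6 mm here, axes parallel to the panel's.
- rail_gap (a point): Middle of the empty stretch of rail, on top: panel frame (0, 0, 18) mm. The stretch is free from y -84 to 84 mm.
- rail_far_edge (a point): Far upper edge of the rail at the middle of the empty stretch: panel frame (17.5, 0, 18) mm. The flange there is 2.3 mm thick (z 15.7 to 18) with 5 mm of free depth under it, then the rail's web. The near edge at x -17.5 is the mirror image.
- screwdriver: Bystander: flat screwdriver, 181 mm, lying on the bench. Origin under its middle. Leave it alone.
- pliers: Bystander: combination pliers, 154 mm, lying on the bench. Origin under its middle. Leave them alone.
- parts_tray: Bystander: open cardboard tray of parts, 85 x 110 x 50 mm. Origin under its middle. Leave it alone.
Mind the look-alikes: they are no part of the job. Of the things that look like the module, the smaller one is meant.

How it is judged:
By the outcome, as a careful person would: the job done as asked, in the order asked, and still so for the second after the job is handed in, while the arm keeps its last pose, push and grip.
It also fails if it takes over 58 s, if anything falls off the work surface, if the arm or the gripper's body presses on something with over 40 N, if the wrist force passes 120 N, or if a joint passes its speed limit or range.

### The arm

A 7-joint arm with a two-finger parallel gripper is mounted at the origin on a cart in front of the work surface, level with it; the furniture and walls round the work are solid. World frame = base frame: x ahead of the robot, y to its left, z up, the work surface at z = 0. Lengths are in m, angles in degrees, forces in N, time in s.
With the tool pointing down it reaches from about 0.4 to 0.875 m from the base axis. Payload 4.4 kg.
Tool frame: the origin (TCP) lies at the centre of the arm's flange, where the gripper is bolted on; the fingertips stand 173 mm ahead of it and the grasp point (between the pads) lies 155 mm ahead of it; z points along the fingers, y is the line along which they close (so a half turn about z gives the same grasp; the last joint's range is limited). The gripper opens to 85 mm and grips with 20 to 120 N. Pads are 22 mm wide; open, the fingers measure 114 mm over their backs; the gripper's body (76 mm by 85 mm) begins 54 mm behind the grasp point. The pads swing forward as they close: fully open they stand 13 mm farther back than shut.
Start: joints at [67.219, 36.005, 2.206, 86.941, -1.547, 57.084, -1.146], TCP at [0.212, -0.615, 0.405] pointing down, gripper open.
Joint ranges: [-175.42, 175.42], [-21.48, 121.26], [-71.46, 75.88], [10.55, 141.38], [-63.04, 243.04], [13.31, 113.54], [-168.57, 168.57]. Speed limits (degrees/s): [147.25, 147.25, 180, 180, 180, 180, 180].

### API

Orientations are given as a 3x3 rotation matrix whose columns are the frame's x, y, z axes.
In Python, from bench import sensors, viewer, order gives the robot as it stands.
- The arm moves only by the shell command python3 -m pendant 'ROWS' [FORCE]. ROWS is JSON, a list of rows, each a list of 5 numbers: the opening, from 0 (shut) to 1 (fully open), then the shift along the world's x, y, z as a fraction of full scale, then the turn about the world's z as a fraction of full scale. In form: [[grip, x, y, z, twist], ...]. A call has 1 to 20 rows; each row shifts and turns the commanded pose from where the row before left it; what a row does not reach is not made up. Full scale, the value 1, is 0.25 m for a shift and 0.08 rad for a turn. A row lasts 1/12 s, in which the tool goes at most 41.7 mm and 7.16 degrees, less where a joint would pass 70% of its speed; a pose out of reach is approached as far as the arm can. A call with a number of a shift or a turn outside -1 to 1 is refused whole. A call with a gripper value outside its range is refused whole. The fingers move at their own pace and stop on an object; FORCE is the grip in N (left out, the last holds). Time passes only in rows, so rows that do not move let the fingers close. It gives the time, the measured TCP pose, the force, the opening and the grip force at its end, in the units of the state.
- sensors.sense(): the state, without advancing time (a new reading comes with each control period).
- viewer.snapshot(name): name is "scene" or "side" or "wrist"; returns (picture, depth): 400x640x3 uint8, red, green, blue; 400x640 float32, m along the optical axis (not along the pixel's ray), 0 where there is no reading.
- viewer.camera_model(name): a dict with "K" (3x3 intrinsics, pixels), "k1" (the pictures are not rectified: a ray, as slopes to the right and down, at radius r is drawn at 1 + k1 r^2 times it, then the intrinsics apply), "R" (3x3) and "t" (3): a world point X has camera coordinates R X + t. Camera axes: x right, y down, z forward; pixel columns grow to the right and rows downward; lengths in m; the calibration is good to about 2 mm. A picture is of the moment at which its call begins: read the wrist's pose just before it. camera_model takes no time and is no camera call; for the wrist camera it gives the pose at the moment of the call.
- order.close_job(): hands the job in; it is judged then, once.
Trained networks look in the newest picture that a camera, given by its name, has taken for a name from the list of things; names that differ only in an ending like _2 or _b are one class to them, and where a whole thing is asked for, a point or a joint stands for the part that bears it (a point fixed in the world has none). Each returns a list of dicts, best first, with "score" (0 to 1); they miss things now and then, are a little off and sometimes report something else, mostly with a low value. They report only what shows in the picture. A call takes as long as a camera call. They do not tell look-alikes from the thing itself.
- viewer.boxes_of(name, camera): "location" ([x, y, z] in m, in world coordinates, good to about 4 mm: the middle of the surface that is visible of it).
- viewer.cut_out(name, camera): "region" (400x640 bool, what is visible of it).
The state is a dict: "time": time; "joint_positions": joint angles; "joint_vel": joint speeds; "joint_efforts": joint torques, N m; "eef_pos": TCP position; "ee_rot": TCP orientation; "contact_force": force on the tool from outside, world axes, zero at the start; "torque": the same for the moment, N m; "finger_gap": opening from 0.0 (shut) to 1.0 (fully open); "grip_force": force on a finger pad.
Only numpy, scipy, OpenCV 4.12 (cv2) and the standard library are available. Lean on these libraries where they do the work, as an engineer would, in place of code of your own. Each camera call takes 0.05 s, during which the arm holds its last target. There are 200 camera calls.

## Working session

There is one attempt and no reset: what is moved stays moved. The work goes in short steps, Python scripts to look and compute and a shell command to move; the robot and the scene stay as the last step left them, time stands still between calls to the robot, and variables do not carry over. Pictures are saved under pics/ and viewed, at most 10 in all, crops included, and the job is handed in when it is done.

```bash
mkdir -p pics; ls
python3 - <<'E'
from bench import sensors, viewer
import cv2,numpy as np
s=sensors.sense(); print({k:np.round(v,3).tolist() for k,v in s.items()})
for n in ["scene","side"]:
    p,d=viewer.snapshot(n); cv2.imwrite(f"pics/{n}0.png",p[:,:,::-1]); np.savez(f"{n}0.npz",p=p,d=d)
    c=viewer.camera_model(n); print(n,c)
    for o in ["module","panel","parts_tray","screwdriver","pliers","tab"]:
        print(o,[(round(r["score"],2),np.round(r["location"],3).tolist()) for r in viewer.boxes_of(o,n)])
E
```

```text
pics
{'time': 0.0, 'joint_positions': [67.222, 36.058, 2.202, 86.995, -1.547, 57.083, -1.146], 'joint_vel': [-0.018, -0.008, -0.12, 0.076, -0.095, 0.011, 0.018], 'joint_efforts': [0.001, -56.339, 1.226, -19.344, 0.011, 0.01, -0.0], 'eef_pos': [0.212, -0.614, 0.404], 'ee_rot': [[0.945, 0.326, -0.001], [0.326, -0.945, 0.002], [-0.0, -0.002, -1.0]], 'contact_force': [0.307, 0.165, 0.428], 'torque': [-0.01, 0.083, 0.047], 'grip_force': 0.0, 'finger_gap': 1.0}
scene {'K': array([[397.94154235,   0.        , 320.15800578],
       [  0.        , 397.94154235, 202.48230606],
       [  0.        ,   0.        ,   1.        ]]), 'k1': 0.03270452023201106, 'R': array([[-0.84534721, -0.53421248,  0.00226149],
       [-0.34955409,  0.54992937, -0.75854441],
       [ 0.40398023, -0.64202392, -0.65161742]]), 't': array([0.48011773, 0.22743003, 1.42315876])}
module [(0.88, [0.461, 0.719, 0.058]), (0.85, [0.476, 0.358, 0.05])]
panel [(0.97, [0.511, -0.299, 0.029])]
parts_tray [(0.62, [0.676, 0.376, 0.032])]
screwdriver [(0.47, [0.468, 0.511, 0.021]), (0.29, [0.473, 0.359, 0.044])]
pliers []
tab [(0.87, [0.474, 0.359, 0.046]), (0.64, [0.456, 0.716, 0.056])]
side {'K': array([[405.3050953 ,   0.        , 323.39154799],
       [  0.        , 405.3050953 , 203.7454938 ],
       [  0.        ,   0.        ,   1.        ]]), 'k1': -0.05964952755162401, 'R': array([[ 0.90479883, -0.42561291, -0.01388245],
       [-0.20868534, -0.41474966, -0.88568231],
       [ 0.37120009,  0.80426138, -0.46408418]]), 't': array([-0.48610345,  0.21360019,  1.83464556])}
module [(0.7, [0.486, 0.338, 0.036]), (0.51, [0.463, 0.663, 0.055])]
panel [(0.59, [0.512, -0.338, 0.028])]
parts_tray [(0.46, [0.721, 0.328, 0.033])]
screwdriver [(0.43, [0.472, 0.507, 0.016])]
pliers [(0.52, [0.492, -0.642, 0.011])]
tab [(0.56, [0.463, 0.666, 0.052]), (0.5, [0.489, 0.336, 0.036])]
```

View pics/scene0.png

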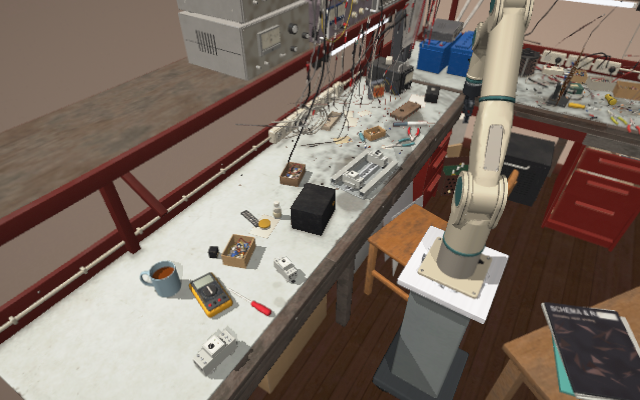

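View pics/side0.png

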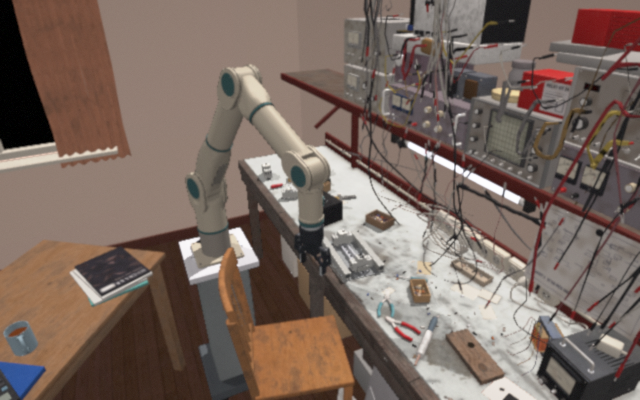

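```bash
python3 -m pendant '[[1,0.107,0.118,0,0],[1,0.107,0.118,0,0],[1,0.107,0.118,0,0],[1,0.107,0.118,0,0],[1,0.107,0.118,0,0],[1,0.107,0.118,0,0],[1,0.107,0.118,0,0],[1,0.107,0.118,0,0],[1,0.1,0.1,0,0],[1,0,0,0,0],[1,0,0,0,0]]'
cat > h.py <<'E'
import numpy as np, cv2
def norm(c,uv):
    uv=np.asarray(uv,float).reshape(-1,2); K=c["K"]
    q=(uv-[K[0,2],K[1,2]])/[K[0,0],K[1,1]]
    r=np.linalg.norm(q,axis=1,keepdims=True); x=r.copy()
    for _ in range(20): x=r/(1+c["k1"]*x**2)
    return q*np.where(r>0,x/np.maximum(r,1e-9),1)
def world(c,uv,depth):
    q=norm(c,uv); d=np.asarray(depth,float).reshape(-1,1)
    return (np.c_[q,np.ones(len(q))]*d-c["t"])@c["R"]
def proj(c,X):
    p=np.asarray(X,float).reshape(-1,3)@c["R"].T+c["t"]; q=p[:,:2]/p[:,2:]
    q=q*(1+c["k1"]*(q**2).sum(1,keepdims=True))
    return q*[c["K"][0,0],c["K"][1,1]]+[c["K"][0,2],c["K"][1,2]]
def cloud(c,d):
    v,u=np.nonzero(d>0); uv=np.c_[u,v]
    return uv,world(c,uv,d[v,u])
def plane_pt(c,uv,z):
    q=norm(c,uv); r=np.c_[q,np.ones(len(q))]@c["R"]; o=-c["R"].T@c["t"]
    return o+r*((z-o[2])/r[:,2:])
E
python3 - <<'E'
from bench import sensors, viewer
from h import *
s=sensors.sense(); print(s["time"],np.round(s["eef_pos"],3),np.round(s["ee_rot"],3).tolist())
c=viewer.camera_model("wrist"); p,d=viewer.snapshot("wrist"); cv2.imwrite("pics/w1.png",p[:,:,::-1]); np.savez("w1.npz",p=p,d=d,**c)
print(c, np.round(-c["R"].T@c["t"],3))
p,d=(np.load("scene0.npz")[k] for k in "pd"); c=viewer.camera_model("scene")
uv,X=cloud(c,d)
for xy in [(0.476,0.358),(0.461,0.719)]:
    m=(np.linalg.norm(X[:,:2]-xy,axis=1)<0.12)&(X[:,2]>0.012)&(X[:,2]<0.12)&(X[:,0]<0.56)
    P=X[m]; print(m.sum(),P.min(0),P.max(0),cv2.minAreaRect(P[:,:2].astype(np.float32)*1000), np.percentile(P[:,2],[5,50,90,99]))
a=cv2.resize(p[235:315,230:330],None,fx=4,fy=4,interpolation=2); b=cv2.resize(p[310:390,165:265],None,fx=4,fy=4,interpolation=2)
cv2.imwrite("pics/cand.png",np.hstack([a,b])[:,:,::-1])
E
```

```text
time: 1.62
eef_pos: [0.4528, -0.3512, 0.4048]
ee_rot: [[0.944, 0.331, 0.001], [0.331, -0.944, 0.001], [0.001, -0.0, -1.0]]
contact_force: [-0.6, -1.2, 0.7]
finger_gap: 1.002
grip_force: 0.0
1.6167 [ 0.453 -0.351  0.405] [[0.944, 0.331, 0.001], [0.331, -0.944, 0.001], [0.001, -0.0, -1.0]]
{'K': array([[332.7558529 ,   0.        , 321.65589016],
       [  0.        , 332.7558529 , 202.1203254 ],
       [  0.        ,   0.        ,   1.        ]]), 'k1': -0.04275517060507913, 'R': array([[ 0.33124719, -0.94354315, -0.00127522],
       [-0.89800595, -0.31567479,  0.30648775],
       [-0.28958697, -0.10037805, -0.95187375]]), 't': array([-0.48114407,  0.25580885,  0.47534684])} [ 0.527 -0.326  0.373]
365 [0.44191047 0.31930964 0.01247837] [0.53751851 0.38358907 0.06771557] ((489.395751953125, 350.70635986328125), (38.41300582885742, 92.0780258178711), 70.97148895263672) [0.01774584 0.04588379 0.06138977 0.06517427]
1064 [0.44198712 0.64992979 0.01233402] [0.5023634  0.76720422 0.0858311 ] ((472.15081787109375, 707.5437622070312), (115.95711517333984, 49.09450149536133), 82.45632934570312) [0.01935814 0.05891118 0.07817349 0.0817695 ]
```

View pics/cand.png

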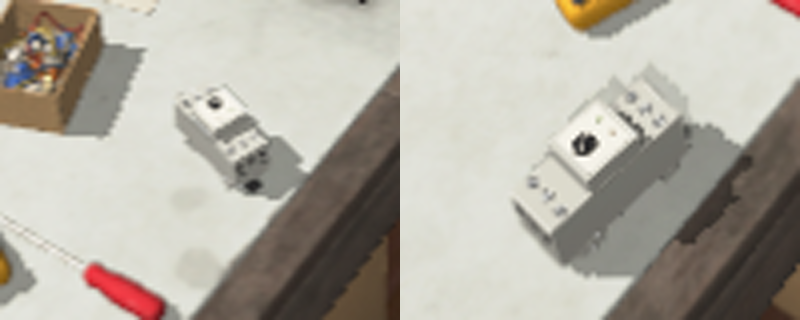

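View pics/w1.png

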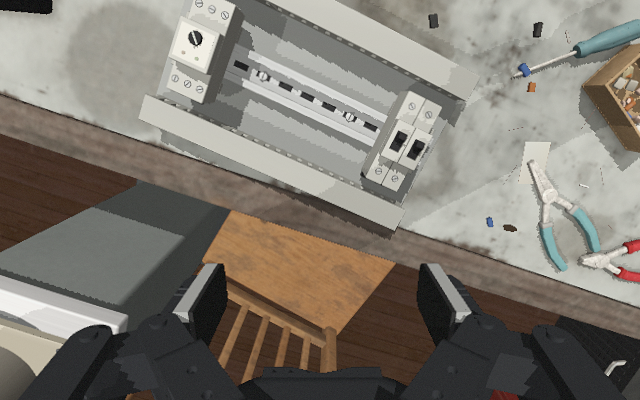

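Run:
```python
from h import *
z=np.load("w1.npz"); c={k:z[k] for k in ["K","k1","R","t"]}; d=z["d"]
uv,X=cloud(c,d); np.set_printoptions(precision=4,suppress=True)
m=(X[:,0]>0.4)&(abs(X[:,0]-.51)<.15)&(abs(X[:,1]+.3)<.22)
h,e=np.histogram(X[m,2],np.arange(-.01,.08,.002)); print(list(zip(np.round(e,3),h)))
def rect(lo,hi,n):
    k=(m&(X[:,2]>lo)&(X[:,2]<hi)); im=np.zeros(d.shape,np.uint8); im[uv[k,1],uv[k,0]]=1
    nn,L,st,ce=cv2.connectedComponentsWithStats(im)
    for i in np.argsort(-st[1:,4])[:n]+1:
        kk=L[uv[:,1],uv[:,0]]==i; P=X[kk]
        (cx,cy),(w,hh),a=cv2.minAreaRect((P[:,:2]*1000).astype(np.float32)); print(lo,hi,kk.sum(),P.mean(0),"rect",cx,cy,w,hh,a,ce[i])
rect(.031,.039,3); rect(.066,.076,3); rect(.0145,.022,4); rect(.05,.076,2)
```

```text
[(np.float64(-0.01), np.int64(117)), (np.float64(-0.008), np.int64(162)), (np.float64(-0.006), np.int64(272)), (np.float64(-0.004), np.int64(2371)), (np.float64(-0.002), np.int64(22383)), (np.float64(0.0), np.int64(11580)), (np.float64(0.002), np.int64(12277)), (np.float64(0.004), np.int64(3140)), (np.float64(0.006), np.int64(530)), (np.float64(0.008), np.int64(267)), (np.float64(0.01), np.int64(461)), (np.float64(0.012), np.int64(297)), (np.float64(0.014), np.int64(291)), (np.float64(0.016), np.int64(2015)), (np.float64(0.018), np.int64(716)), (np.float64(0.02), np.int64(201)), (np.float64(0.022), np.int64(205)), (np.float64(0.024), np.int64(211)), (np.float64(0.026), np.int64(144)), (np.float64(0.028), np.int64(121)), (np.float64(0.03), np.int64(238)), (np.float64(0.032), np.int64(4025)), (np.float64(0.034), np.int64(8840)), (np.float64(0.036), np.int64(399)), (np.float64(0.038), np.int64(107)), (np.float64(0.04), np.int64(101)), (np.float64(0.042), np.int64(106)), (np.float64(0.044), np.int64(104)), (np.float64(0.046), np.int64(118)), (np.float64(0.048), np.int64(101)), (np.float6
[... 1534 characters left out ...]
43450928 1.6852984428405762 69.72850036621094 [170.625  102.6875]
0.0145 0.022 15 [ 0.4707 -0.1664  0.0185] rect 470.7701416015625 -166.34713745117188 7.985012054443359 1.486244797706604 73.66326141357422 [158.6     96.7333]
0.0145 0.022 15 [ 0.5891 -0.2544  0.0186] rect 589.1129760742188 -253.68350219726562 1.1308741569519043 8.129260063171387 1.1569665670394897 [273.4667   6.0667]
0.05 0.076 4573 [ 0.5298 -0.2114  0.0623] rect 529.5970458984375 -209.41575622558594 36.63859558105469 90.39898681640625 85.19561767578125 [199.1703  46.7411]
0.05 0.076 3639 [ 0.5125 -0.4106  0.0616] rect 510.9613342285156 -412.3103942871094 36.630615234375 90.14409637451172 84.79170989990234 [403.2328 141.7442]
```

```bash
python3 -m pendant '[[1,0.05,0.15,0,-1],[1,0,0.16,0,-1],[1,0,0.16,0,-1],[1,0,0,0,-1],[1,0,0,0,0],[1,0,0,0,0]]'
python3 - <<'E'
from bench import sensors, viewer
from h import *
c=viewer.camera_model("wrist"); p,d=viewer.snapshot("wrist"); cv2.imwrite("pics/w2.png",p[:,:,::-1]); np.savez("w2.npz",p=p,d=d,**c)
E
```

```text
time: 2.17
eef_pos: [0.4626, -0.2377, 0.405]
ee_rot: [[1.0, 0.011, 0.0], [0.011, -1.0, -0.002], [0.0, 0.002, -1.0]]
contact_force: [-0.3, -0.7, 0.2]
finger_gap: 1.002
grip_force: 0.0
```

View pics/w2.png

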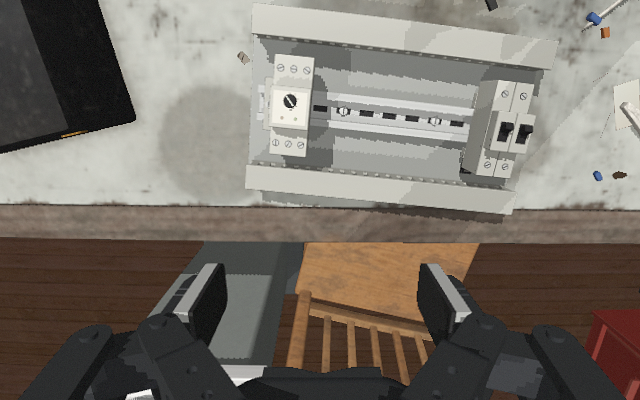

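Run:
```python
from h import *
from bench import viewer
np.set_printoptions(precision=4,suppress=True)
z=np.load("w2.npz"); c={k:z[k] for k in ["K","k1","R","t"]}; d=z["d"]; uv,X=cloud(c,d)
M=[]
for s,cc in [(1,(.5298,-.2093)),(-1,(.5111,-.4124))]:
    k=(X[:,2]>.05)&(X[:,2]<.076)&(np.linalg.norm(X[:,:2]-cc,axis=1)<.06)
    r=cv2.minAreaRect((X[k,:2]*1000).astype(np.float32)); M.append(r[0]); print(r,np.percentile(X[k,2],95))
M=np.array(M); print(M.mean(0),np.degrees(np.arctan2(*(M[0]-M[1]))))
# rail top
o=M.mean(0)/1000; D=(M[0]-M[1])/np.linalg.norm(M[0]-M[1]); ex=np.array([D[1],-D[0]])
q=(X[:,:2]-o); a=q@ex; b=q@D
k=(abs(b)<.07)&(abs(a)<.03)&(X[:,2]>.0155)&(X[:,2]<.021); print("rail x",np.percentile(a[k],[1,50,99]),X[k,2].mean())
k=(abs(b)<.07)&(abs(abs(a)-.0755)<.01); print("duct",X[k,2].mean()); 
for s in (1,-1):
  k=(abs(b)<.07)&(s*a>.05)&(X[:,2]>.032)&(X[:,2]<.038); print(s,np.percentile(a[k],[1,99]))
c=viewer.camera_model("scene"); uv,X=cloud(c,np.load("scene0.npz")["d"])
k=(X[:,0]>.42)&(X[:,0]<.75)&(X[:,1]>-.1)&(X[:,1]<.25)&(X[:,2]>.03); print("box",X[k].min(0),X[k].max(0),np.percentile(X[k],99,axis=0))
```

```text
((529.7689819335938, -208.71615600585938), (35.711456298828125, 90.29701232910156), 84.77496337890625) 0.0719480405938477
((511.5205078125, -411.6708984375), (36.98128128051758, 90.43575286865234), 84.90560913085938) 0.07131188320035228
[ 520.6447 -310.1935] 5.137877069767097
rail x [-0.0175  0.0105  0.0176] 0.01736307605820807
duct 0.05437233503349317
1 [0.0625 0.0884]
-1 [-0.0885 -0.0627]
box [ 0.479 -0.1    0.03 ] [0.75   0.2492 0.8035] [0.7481 0.2349 0.7918]
```

Run:
```python
from h import *
from bench import viewer
c=viewer.camera_model("scene"); d=np.load("scene0.npz")["d"]
for u,v in [(313,195),(300,200),(325,205),(333,215),(310,220)]: print(u,v,world(c,[(u,v)],[d[v,u]]).round(3))
z=np.load("w2.npz"); c={k:z[k] for k in ["K","k1","R","t"]}
for u,v in [(60,60),(100,90),(20,120),(100,30)]: print(u,v,world(c,[(u,v)],[z["d"][v,u]]).round(3))
```

```text
313 195 [[0.571 0.048 0.11 ]]
300 200 [[0.594 0.104 0.114]]
325 205 [[0.498 0.077 0.114]]
333 215 [[0.504 0.002 0.002]]
310 220 [[0.525 0.139 0.072]]
60 60 [[ 0.568 -0.025  0.091]]
100 90 [[ 0.545 -0.031  0.053]]
20 120 [[0.522 0.004 0.11 ]]
100 30 [[ 0.602 -0.018  0.019]]
```

```bash
python3 -m pendant '[[1,-0.009,0.152,0,-1],[1,-0.009,0.152,0,-1],[1,-0.009,0.152,0,-1],[1,-0.009,0.152,0,-1],[1,-0.009,0.152,0,-0.3],[1,-0.009,0.152,0,0],[1,-0.009,0.152,0,0],[1,-0.009,0.152,0,0],[1,-0.009,0.152,0,0],[1,-0.009,0.152,0,0],[1,-0.009,0.152,0,0],[1,-0.009,0.152,0,0],[1,-0.009,0.152,0,0],[1,-0.009,0.152,0,0],[1,-0.009,0.152,0,0],[1,0,0,0,0],[1,0,0,0,0]]'
cat > meas.py <<'E'
from bench import sensors, viewer
from h import *
import sys
np.set_printoptions(precision=4,suppress=True)
n=sys.argv[1]
s=sensors.sense(); print("tcp",np.array(s["eef_pos"]),"yaw",np.degrees(np.arctan2(s["ee_rot"][1][0],s["ee_rot"][0][0])),s["time"],"q",np.array(s["joint_positions"]))
c=viewer.camera_model("wrist"); p,d=viewer.snapshot("wrist"); cv2.imwrite(f"pics/{n}.png",p[:,:,::-1]); np.savez(n+".npz",p=p,d=d,**c)
uv,X=cloud(c,d); k0=(np.linalg.norm(X[:,:2]-[.489,.351],axis=1)<.08)
for lo,hi in [(.04,.066),(.041,.051),(.056,.065),(.012,.066)]:
    k=k0&(X[:,2]>lo)&(X[:,2]<hi); print(lo,hi,k.sum(),cv2.minAreaRect((X[k,:2]*1000).astype(np.float32)),X[k].mean(0))
E
python3 meas.py w3
```

```text
time: 3.63
eef_pos: [0.4304, 0.3349, 0.4043]
ee_rot: [[0.946, -0.324, 0.0], [-0.324, -0.946, 0.0], [0.0, -0.0, -1.0]]
contact_force: [0.7, -0.3, -0.8]
finger_gap: 0.997
grip_force: 0.0
tcp [0.4304 0.3349 0.4043] yaw -18.88887670472064 3.6333 q [ -45.9429   27.5617    7.512   104.0026   -4.5974   48.7058 -145.128 ]
0.04 0.066 3658 ((489.6966552734375, 349.57574462890625), (36.382293701171875, 90.2580337524414), 71.59280395507812) [0.4914 0.3485 0.0517]
0.041 0.051 2088 ((489.7195739746094, 349.6376037597656), (36.337650299072266, 90.25843048095703), 71.50172424316406) [0.4926 0.348  0.0454]
0.056 0.065 1563 ((489.589599609375, 349.6627502441406), (36.242679595947266, 35.56901550292969), 71.03555297851562) [0.4899 0.3492 0.0602]
0.012 0.066 3764 ((489.7037658691406, 349.5932922363281), (36.395896911621094, 90.25829315185547), 71.53907012939453) [0.4912 0.348  0.051 ]
```

View pics/w3.png

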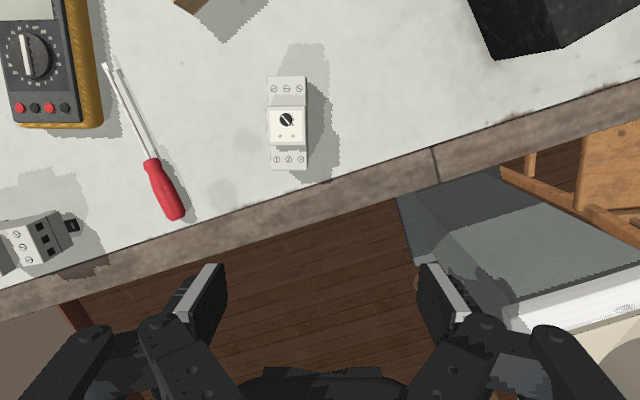

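```bash
python3 -m pendant '[[1,0.145,0.02,0,0.09],[1,0.145,0.021,0,0],[1,0,0,-0.15,0],[1,0,0,-0.15,0],[1,0,0,-0.15,0],[1,0,0,-0.15,0],[1,0,0,-0.15,0],[1,0,0,-0.07,0],[1,0,0,-0.03,0],[1,0,0,-0.02,0],[1,0,0,0,0],[1,0,0,0,0]]' 30
python3 - <<'E'
from bench import viewer
from h import *
c=viewer.camera_model("scene"); print(plane_pt(c,[(292,281),(293,282)],.003).round(3))
E
```

```text
time: 4.68
eef_pos: [0.5031, 0.3437, 0.1886]
ee_rot: [[0.947, -0.32, 0.002], [-0.32, -0.947, 0.001], [0.002, -0.002, -1.0]]
contact_force: [0.9, -0.1, -0.3]
finger_gap: 1.002
grip_force: 0.0
[[0.45  0.367 0.003]
 [0.445 0.369 0.003]]
```

```bash
python3 -m pendant '[[1,0,0.005,-0.02,0],[1,0,0,0,0],[0,0,0,0,0],[0,0,0,0,0],[0,0,0,0,0],[0,0,0,0,0],[0,0,0,0,0],[0,0,0,0,0],[0,0,0,0,0],[0,0,0,0,0],[0,0,0,0,0],[0,0,0,0,0]]' 30
python3 - <<'E'
from bench import viewer
from h import *
p,d=viewer.snapshot("wrist"); cv2.imwrite("pics/w4.png",p[:,:,::-1])
E
```

```text
time: 5.68
eef_pos: [0.5021, 0.3456, 0.1825]
ee_rot: [[0.948, -0.319, 0.0], [-0.319, -0.948, 0.0], [0.0, -0.0, -1.0]]
contact_force: [-0.0, -0.2, 5.3]
finger_gap: 0.418
grip_force: 30.8
```

View pics/w4.png

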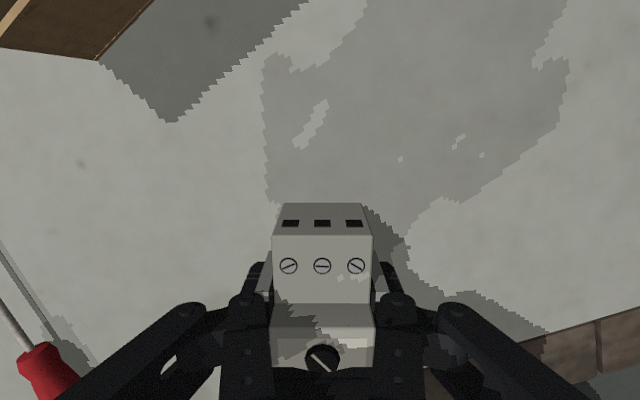

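```bash
python3 -m pendant '[[0,0,0,0.05,0],[0,0,0,0.14,0],[0,0,0,0.15,0],[0,0,0,0.15,0],[0,0,0,0.15,0],[0,0,0,0.15,0],[0,0.01,-0.08,0,0],[0,0.01,-0.15,0,0.3],[0,0.01,-0.155,0,0.3],[0,0.01,-0.155,0,0.3],[0,0.01,-0.155,0,0.3],[0,0.01,-0.155,0,0.3],[0,0.01,-0.155,0,0.3],[0,0.01,-0.155,0,0.3],[0,0.01,-0.155,0,0.3],[0,0.01,-0.155,0,0.3],[0,0.01,-0.155,0,0.2],[0,0.01,-0.155,0,0],[0,0.01,-0.155,0,0],[0,0.01,-0.155,0,0]]'
python3 -m pendant '[[0,0.01,-0.155,0,0],[0,0.01,-0.155,0,0],[0,0.01,-0.155,0,0],[0,0.01,-0.155,0,0],[0,0,-0.08,0,0],[0,0,0,0,0],[0,0,0,0,0],[0,0,0,0,0]]'
python3 - <<'E'
from bench import sensors, viewer
from h import *
c=viewer.camera_model("wrist");p,d=viewer.snapshot("wrist"); cv2.imwrite("pics/w5.png",p[:,:,::-1]); np.savez("w5.npz",p=p,d=d,**c)
s=sensors.sense(); e=np.array(s["eef_pos"]); r=s["ee_rot"]; yaw=np.degrees(np.arctan2(r[1][0],r[0][0]))
print(e,yaw,"todo",(np.array([.5455,-.3128])-e[:2])/.25, np.radians(-5.2-yaw)/.08)
# tilt of module in grip: shoulder plane
uv,X=cloud(c,d); a=(X[:,:2]-e[:2])@np.array(r)[:2,0]; b=(X[:,:2]-e[:2])@np.array(r)[:2,1]; h=X[:,2]-(e[2]-.1825)
k=(abs(b)<.012)&(a>.0)&(a<.034)&(h>.03)&(h<.075)
for lo in np.arange(0,.034,.004):
    q=k&(a>=lo)&(a<lo+.004); print(round(lo,3),q.sum(),np.median(h[q]) if q.any() else None)
E
```

```text
time: 7.4
eef_pos: [0.5361, -0.179, 0.3797]
ee_rot: [[0.996, -0.093, -0.001], [-0.093, -0.996, 0.0], [-0.001, -0.0, -1.0]]
contact_force: [0.2, 0.5, -2.8]
finger_gap: 0.412
grip_force: 31.1
time: 8.07
eef_pos: [0.5468, -0.3509, 0.3792]
ee_rot: [[0.996, -0.092, -0.001], [-0.092, -0.996, 0.002], [-0.001, -0.002, -1.0]]
contact_force: [-0.6, 0.7, -2.5]
finger_gap: 0.419
grip_force: 31.1
[ 0.54716626 -0.35029412  0.37943187] -5.226529144827457 todo [-0.00666505  0.14997647] 0.005787761562219284
0.0 834 0.05969381980654537
0.004 2290 0.05135856248537224
0.008 621 0.04517634659638772
0.012 636 0.045118299826002406
0.016 617 0.04534720900484199
0.02 713 0.04546705110326707
0.024 710 0.04519104989371542
0.028 1615 0.043153310589747085
0.032 73 0.036529338435407815
```

```bash
python3 -m pendant '[[0,-0.003,0.1,0,0],[0,-0.004,0.05,0,0],[0,0,0,-0.14,0],[0,0,0,-0.14,0],[0,0,0,-0.14,0],[0,0,0,-0.14,0],[0,0,0,-0.07,0],[0,0,0,-0.03,0],[0,0,0,0,0],[0,0,0,0,0]]' 20
cat > pan.py <<'E'
from bench import sensors
from h import *
s=sensors.sense(); e=np.array(s["eef_pos"]); r=s["ee_rot"]; a=np.radians(-5.2); q=e[:2]-[.5206,-.3105]
ex=np.array([np.cos(a),np.sin(a)]); ey=np.array([-ex[1],ex[0]])
f=np.array(s["contact_force"])
print("panel x,y,z mm",(1000*np.array([q@ex,q@ey,e[2]])).round(1),"yaw",np.degrees(np.arctan2(r[1][0],r[0][0])).round(2),"F panel",np.round([f[:2]@ex,f[:2]@ey,f[2]],1),"M",np.round(s["torque"],2),"t",s["time"],s["finger_gap"])
E
python3 pan.py
```

```text
time: 8.95
eef_pos: [0.5461, -0.3139, 0.2156]
ee_rot: [[0.996, -0.091, 0.001], [-0.091, -0.996, -0.0], [0.001, 0.0, -1.0]]
contact_force: [0.3, 0.6, -1.8]
finger_gap: 0.421
grip_force: 31.0
panel x,y,z mm [ 25.7  -1.1 215.6] yaw -5.25 F panel [ 0.2  0.6 -1.8] M [-0.02 -0.04  0.02] t 8.95 0.4208175871585186
```

```bash
python3 -m pendant '[[0,0,0.004,-0.03,0],[0,0,0,-0.02,0],[0,0,0,-0.01,0],[0,0,0,0,0]]' 20; python3 pan.py; python3 -m pendant '[[0,0,0,-0.008,0],[0,0,0,-0.008,0],[0,0,0,0,0]]' 20; python3 pan.py
```

```text
time: 9.28
eef_pos: [0.5456, -0.3135, 0.2003]
ee_rot: [[0.996, -0.093, 0.001], [-0.093, -0.996, -0.0], [0.001, 0.0, -1.0]]
contact_force: [0.2, 0.9, -2.5]
finger_gap: 0.417
grip_force: 31.3
panel x,y,z mm [ 25.2  -0.7 200.3] yaw -5.32 F panel [ 0.1  0.9 -2.5] M [ 0.01 -0.07 -0.  ] t 9.2833 0.41732655173252614
time: 9.53
eef_pos: [0.5468, -0.3136, 0.1974]
ee_rot: [[0.996, -0.093, 0.004], [-0.093, -0.996, -0.001], [0.005, 0.001, -1.0]]
contact_force: [1.4, 1.5, 5.7]
finger_gap: 0.418
grip_force: 32.2
panel x,y,z mm [ 26.4  -0.7 197.4] yaw -5.31 F panel [1.2 1.6 5.7] M [ 0.33 -0.21 -0.06] t 9.5333 0.4181150111591069
```

```bash
for i in 1; do python3 -m pendant '[[0,0,0,-0.008,0],[0,0,0,-0.008,0],[0,0,0,0,0]]' 20 >/dev/null; done; python3 pan.py;  python3 -m pendant '[[0,0,0,-0.008,0],[0,0,0,0,0]]' 20 >/dev/null;python3 pan.py
python3 - <<'E'
from bench import sensors, viewer
from h import *
c=viewer.camera_model("wrist");p,d=viewer.snapshot("wrist"); cv2.imwrite("pics/w6.png",p[:,:,::-1])
s=sensors.sense(); e=np.array(s["eef_pos"]); r=s["ee_rot"]
uv,X=cloud(c,d); a=(X[:,:2]-e[:2])@np.array(r)[:2,0]; b=(X[:,:2]-e[:2])@np.array(r)[:2,1]; h=X[:,2]
k=(abs(b)<.012)&(a>.0)&(a<.04)&(h>.03)&(h<.095)
for lo in np.arange(0,.036,.004):
    q=k&(a>=lo)&(a<lo+.004); print(round(lo,3),q.sum(),np.median(h[q]).round(4) if q.any() else None)
E
```

```text
panel x,y,z mm [ 27.6  -0.6 194.3] yaw -5.3 F panel [3.5 1.2 8.2] M [ 0.36 -0.49 -0.05] t 9.7833 0.4204608016550104
panel x,y,z mm [ 28.2  -0.5 192.6] yaw -5.29 F panel [4.9 2.2 9.8] M [ 0.35 -0.55 -0.04] t 9.95 0.41708846751332185
0.0 895 0.0723
0.004 986 0.071
0.008 3170 0.0684
0.012 709 0.0547
0.016 697 0.054
0.02 682 0.0535
0.024 759 0.0528
0.028 731 0.0519
0.032 1452 0.0493
```

```bash
python3 -m pendant '[[0,-0.01,0.001,0,0],[0,-0.01,0.001,0,0],[0,-0.01,0.001,0,0],[0,0,0,0,0]]' 20 >/dev/null; python3 pan.py;  python3 -m pendant '[[0,-0.008,0.001,0,0],[0,0,0,0,0]]' 20 >/dev/null;python3 pan.py
cat > tilt.py <<'E'
from bench import sensors, viewer
from h import *
import sys
c=viewer.camera_model("wrist");p,d=viewer.snapshot("wrist"); cv2.imwrite(f"pics/{sys.argv[1]}.png",p[:,:,::-1])
t=np.radians(-5.2); ex=np.array([np.cos(t),np.sin(t)]); ey=np.array([-ex[1],ex[0]])
uv,X=cloud(c,d); q=X[:,:2]-[.5206,-.3105]; a=q@ex; b=q@ey; h=X[:,2]
k=(abs(b)<.012)&(a>-.06)&(a<.068)&(h>.03)&(h<.095)
for lo in np.arange(-.06,.068,.003):
    m=k&(a>=lo)&(a<lo+.003)
    if m.sum()>20: print(round(lo*1000+1.5,1),m.sum(),(1000*np.median(h[m])).round(1))
E
python3 tilt.py w7
```

```text
panel x,y,z mm [ 19.8  -1.6 192.9] yaw -5.32 F panel [ 1.7 -0.1 12.4] M [ 0.1  -0.09 -0.  ] t 10.3333 0.418107878002031
panel x,y,z mm [ 17.2  -1.5 192.5] yaw -5.32 F panel [-2.  -0.8  1.7] M [ 0.09  0.47 -0.02] t 10.5 0.42115931618491015
7.5 86 72.9
10.5 424 72.8
13.5 518 72.7
16.5 593 72.9
19.5 683 72.0
22.5 766 70.9
25.5 1404 69.1
28.5 2146 67.5
31.5 530 54.2
34.5 568 53.9
37.5 514 53.4
40.5 537 53.0
43.5 551 52.4
46.5 560 51.8
49.5 871 50.7
52.5 544 49.4
61.5 37 33.8
64.5 445 34.4
67.5 309 34.5
```

```bash
python3 -m pendant '[[0,-0.004,0,0,0],[0,0,0,0,0]]' 20 >/dev/null; python3 pan.py;  python3 -m pendant '[[0,-0.004,0,0,0],[0,0,0,0,0]]' 20 >/dev/null;python3 pan.py; python3 tilt.py w8
python3 - <<'E'
from bench import viewer
from h import *
o=[]
for n in ("side","scene"):
    p,d=viewer.snapshot(n); c=viewer.camera_model(n); u,v=proj(c,[.52,-.31,.04])[0].astype(int); print(n,u,v)
    o.append(cv2.resize(p[max(v-40,0):v+40,u-50:u+50],(500,400),interpolation=cv2.INTER_CUBIC))
p=cv2.imread("pics/w8.png")[:,:,::-1]
cv2.imwrite("pics/c8.png",cv2.resize(np.hstack(o),(800,320))[:,:,::-1])
E
```

```text
panel x,y,z mm [ 16.4  -1.5 192.3] yaw -5.33 F panel [ 1.9 -0.1  9.4] M [ 0.03 -0.39 -0.03] t 10.7167 0.4198106322009274
panel x,y,z mm [ 16.   -1.5 192.4] yaw -5.32 F panel [2.1 0.7 7.4] M [ 0.04 -0.57  0.03] t 10.8833 0.4135193918744028
7.5 208 72.8
10.5 423 72.6
13.5 567 72.7
16.5 625 72.5
19.5 760 71.6
22.5 693 70.5
25.5 2648 67.3
28.5 876 55.2
31.5 535 54.1
34.5 570 53.6
37.5 505 53.2
40.5 535 52.8
43.5 575 52.1
46.5 557 51.5
49.5 1111 49.9
52.5 125 49.9
61.5 52 33.9
64.5 441 34.4
67.5 309 34.5
side 350 249
scene 365 168
```

View pics/c8.png

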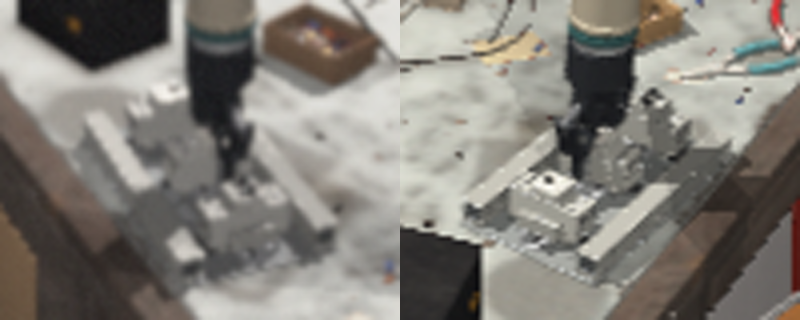

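```bash
python3 -m pendant '[[0,-0.006,0,0,0],[0,0,0,0,0],[0,0,0,0,0]]' 20 >/dev/null; python3 pan.py;  python3 -m pendant '[[0,0,0,0.008,0],[0,0,0,0.008,0],[0,0,0,0,0]]' 20 >/dev/null;python3 pan.py
```

```text
panel x,y,z mm [ 15.1  -1.5 192.4] yaw -5.3 F panel [4.5 0.4 8. ] M [-0.02 -1.02 -0.03] t 11.2833 0.41770969569447414
panel x,y,z mm [ 14.3  -1.4 193.9] yaw -5.3 F panel [ 7.  -1.1 -8.9] M [-0.43 -1.52 -0.03] t 11.5333 0.4221602675913978
```

```bash
python3 -m pendant '[[0,0,0.006,-0.01,0],[0,0.008,0,0,0],[0,0,0,0,0],[1,0,0,0,0],[1,0,0,0,0],[1,0,0,0,0],[1,0,0,0,0],[1,0,0,0,0],[1,0,0,0.06,0],[1,0,0,0.14,0],[1,0,0,0.14,0],[1,0,0,0.1,0],[1,-0.1,0.009,0,0],[1,-0.12,0.01,0,0],[1,-0.05,0.005,0,0],[1,0,0,0,0],[1,0,0,0,0]]' 20 >/dev/null; python3 pan.py; python3 tilt.py w9
```

```text
panel x,y,z mm [-54.2   0.4 301.5] yaw -5.37 F panel [ 0.7 -0.6  1.6] M [-0.   -0.08 -0.06] t 12.95 0.9984520442352037
-37.5 154 64.7
-34.5 181 64.7
-31.5 175 64.1
-28.5 176 63.9
-25.5 184 63.4
-22.5 185 62.7
-19.5 184 62.1
-16.5 184 61.6
-13.5 161 61.3
-10.5 53 74.6
-7.5 219 75.0
-4.5 213 74.8
-1.5 206 74.4
1.5 219 73.7
4.5 239 73.2
7.5 210 72.8
10.5 207 72.8
13.5 240 72.8
16.5 221 72.2
19.5 242 71.1
22.5 219 70.4
25.5 202 69.1
28.5 193 54.7
31.5 194 54.3
34.5 195 53.7
37.5 228 53.6
40.5 202 53.1
43.5 200 52.4
46.5 198 52.1
49.5 151 51.4
61.5 72 34.0
64.5 185 34.5
67.5 115 34.2
```

View pics/w9.png

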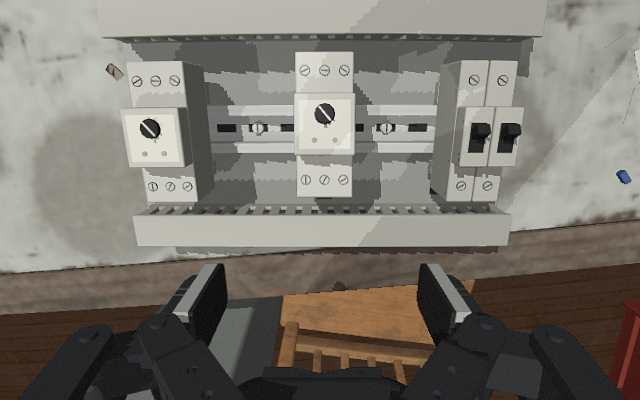

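```bash
python3 -m pendant '[[0,0.0925,-0.009,0,0],[0,0,0,0,0],[0,0,0,0,0],[0,0,0,0,0],[0,0,0,0,0],[0,0,0,0,0],[0,0,0,0,0],[0,0,0,0,0],[0,0,0,0,0],[0,0,0,0,0],[0,0,0,-0.1,0],[0,0,0,-0.08,0],[0,0,0,-0.046,0],[0,0,0,0,0],[0,0,0,0,0]]' 40 >/dev/null; python3 pan.py
```

```text
panel x,y,z mm [-31.    0.4 244.4] yaw -5.33 F panel [0.9 0.2 0.4] M [ 0.01 -0.07  0.01] t 14.25 0.0015493752295122397
```

```bash
python3 -m pendant '[[0,0,0,-0.014,0],[0,0,0,-0.01,0],[0,0,0,0,0]]' >/dev/null; python3 pan.py; python3 -m pendant '[[0,-0.003,0,-0.008,0],[0,0,0,0,0]]'>/dev/null; python3 pan.py; python3 -m pendant '[[0,-0.004,0,-0.006,0],[0,-0.004,0.001,-0.006,0],[0,0,0,0,0]]'>/dev/null; python3 pan.py
```

```text
panel x,y,z mm [-30.7   0.3 239.1] yaw -5.33 F panel [ 0.3  0.2 -0.4] M [ 0.   -0.02  0.08] t 14.5 -0.001241334928468621
panel x,y,z mm [-3.190e+01  1.000e-01  2.373e+02] yaw -5.35 F panel [-0.6  0.   4.1] M [ 0.07  0.37 -0.03] t 14.6667 -0.0009000271679608034
panel x,y,z mm [-3.390e+01  2.000e-01  2.341e+02] yaw -5.35 F panel [ 1.1 -0.  -0.3] M [-0.02  0.01 -0.02] t 14.9167 -0.00176510182200728
```

```bash
python3 -m pendant '[[0,-0.002,0,-0.006,0],[0,0,0,0,0]]'>/dev/null; python3 pan.py; python3 -m pendant '[[0,-0.003,0,-0.006,0],[0,0,0,0,0]]'>/dev/null; python3 pan.py;  python3 -m pendant '[[0,-0.001,0,-0.006,0],[0,0,0,0,0]]'>/dev/null; python3 pan.py
```

```text
panel x,y,z mm [-34.2   0.4 232. ] yaw -5.33 F panel [ 0.1  0.7 -0.2] M [-0.02 -0.    0.01] t 15.0833 -0.0015623852345199125
panel x,y,z mm [-35.    0.4 230.4] yaw -5.33 F panel [-0.9  0.8 -0.1] M [-0.02  0.03 -0.01] t 15.25 0.0024453434106951433
panel x,y,z mm [-3.560e+01  2.000e-01  2.297e+02] yaw -5.35 F panel [-2.1  1.1  8.6] M [ 0.3   0.39 -0.03] t 15.4167 0.0016189927042757235
```

```bash
python3 -m pendant '[[0,0,0,-0.006,0],[0,0,0,-0.004,0],[0,0,0,0,0],[0,0,0,0,0],[0,0,0,0,0]]'>/dev/null; python3 pan.py; python3 tilt.py w10
python3 - <<'E'
from bench import viewer
from h import *
o=[]
for n in ("side","scene"):
    p,d=viewer.snapshot(n); c=viewer.camera_model(n); u,v=proj(c,[.52,-.31,.04])[0].astype(int)
    o.append(cv2.resize(p[v-30:v+34,u-40:u+40],(400,320),interpolation=cv2.INTER_CUBIC))
w=cv2.resize(cv2.imread("pics/w10.png")[:,:,::-1],None,fx=.4,fy=.4)
im=np.zeros((560,800,3),np.uint8); im[:320]=np.hstack(o); im[330:330+160,:256]=w[:160]
cv2.imwrite("pics/c10.png",im[:,:,::-1])
E
```

```text
panel x,y,z mm [-3.600e+01  1.000e-01  2.293e+02] yaw -5.36 F panel [-7.2  3.  23.7] M [0.79 1.47 0.03] t 15.8333 -0.0008027513646112147
-46.5 42 92.8
-43.5 51 92.7
-40.5 49 92.7
-37.5 58 92.7
-34.5 59 92.6
-31.5 219 57.4
-28.5 881 75.8
-25.5 1514 79.7
-19.5 136 70.1
-16.5 366 70.5
-13.5 373 70.7
-10.5 387 70.9
-7.5 401 70.8
-4.5 397 71.0
-1.5 361 71.1
1.5 405 71.8
4.5 445 72.5
7.5 459 72.0
10.5 481 71.6
13.5 474 71.5
16.5 836 66.3
19.5 397 57.1
22.5 405 57.3
25.5 412 57.3
28.5 434 57.5
31.5 411 57.8
34.5 468 57.7
37.5 413 57.6
40.5 471 57.8
43.5 415 57.4
61.5 68 33.2
64.5 393 34.3
67.5 249 34.3
```

View pics/c10.png

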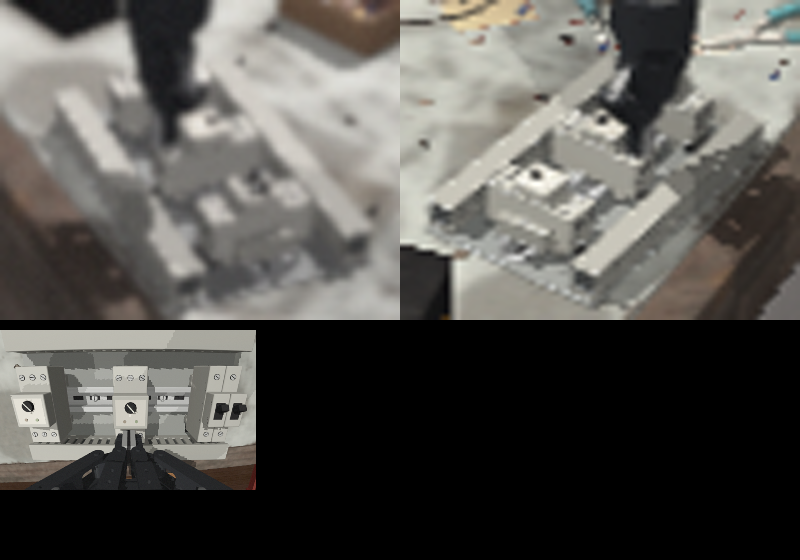

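```bash
python3 pan.py; python3 -c "
from bench import order; print(order.close_job())"
```

```text
panel x,y,z mm [-3.600e+01  1.000e-01  2.293e+02] yaw -5.36 F panel [-7.5  2.8 24.2] M [ 0.71  1.42 -0.02] t 15.9833 -0.00850085834553561
the job is handed in; nothing more can be done
None
```

The module is clipped onto the rail in the middle of the empty stretch, pull tab on the near side, claw hooked first and then the spring foot snapped in. It measures flat to about 1–2° and was handed in at 16 s with the fingers still pressing it down at about 24 N; the tools and parts tray were not touched.

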